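# Fit the drip grid, then hold the scalded lemon over it with tongs

### The job

Lower the drip grid onto the drip tray so that both pins come through its holes and it rests flush, and let go of it. Then take the kitchen tongs out of their caddy, close them on the small lemon lying on the round white rest (it is freshly scalded, so only the tongs may touch it) and lift it clear above the middle of the drip grid, higher than the grid's handle. Finish while holding it there, still, in the tongs; leave the other things on the worktop where they are.

Things in the scene. Friction and masses are not known exactly. Their poses are not given: they have to be found in the camera images.
- tray: Fixed steel drip tray, open box 150 (x) x 100 (y) x 22 high. Origin: centre of its underside on the worktop. Two brass pins, 8 mm thick with tapered tips, stand on its x axis 58 mm either side of the centre and reach 20 mm above the rim (42 mm above the worktop). Its yaw varies by up to 0.4 rad.
- tray_seat (a point): Centre of the drip tray at rim height, 22 mm above the worktop, axes as the tray: where the centre of the grid's underside lies once the grid rests flush.
- grid: Loose drip grid, aluminium plate 150 (x) x 100 (y) x 8 thick, about 220 g, lying flat on the worktop. Origin: centre of its underside. Two round 12 mm holes on its x axis, 58 mm either side of the centre (either way round fits the pins); small slots for dripping. A wooden bar handle stands on its middle.
- grid_center (a point): Centre of the grid's underside.
- grid_handle (a point): Centre of the grid's wooden handle bar, 36 mm above the grid's underside. The bar runs along the grid's x: 64 long, 13 thick (y), 24 high; its top is 48 mm above the grid's underside and its lower edge 16 mm above the plate's top.
- tongs: Loose spring tongs, 140 g, upright, jaws down, in a grey caddy (fixed open box 52 x 116 x 40 high, 5 mm walls and floor, long side along the tongs' y). Origin: between the jaws, level with the open jaw tips. y: the jaws close along it; z: up. Two linked steel arms hang from pivots at z = 140 mm under a bridge whose top is at 146 mm; red grip pads at mid-height, red jaws at the foot.
- tongs_grip (a point): Midway between the tongs' two flat grip pads (each 22 wide, 36 high), 106 mm above the tongs' origin, 40 mm below the bridge's top. Grip here from above, closing along the tongs' y. Width over the pads: 50 mm open, 41 mm closed by 0.14 rad. The spring pushes each pad out with 3.5 N open, 6 N at 0.14 rad: held part closed the tongs stay in the fingers; let fully open they drop.
- tongs_jaws (a point): Midway between the jaws, 20 mm above the tongs' origin, 86 mm below tongs_grip: bring it to the lemon's centre. The jaw tips lie 20 to 23 mm lower. Jaws are about 38 wide, 45 high, with a small inward lip at the tip; gap between their faces about 87 mm open, 52 mm at 0.14 rad.
- tongs_left (a joint): Closing angle of each tongs arm, rad: 0 open (as it stands in the caddy), 0.24 fully closed; about 0.14 on the small lemon. A grip of 20 to 25 N on the pads holds the lemon firmly.
- lemon: The small yellow lemon, loose, 71 (its x) x 53 (y) x 51 high, about 85 g, lying on the raised ring of a fixed round white rest (104 mm across, 4 mm thick; the ring in the middle is 36 mm across and 12 mm high). Origin: under its centre, on its underside. x is its long axis; close the tongs across it (along its y).
- lemon_center (a point): Centre of the small lemon, about 37 mm above the worktop at the start.
- mug: Bystander: white mug with blue line, 84 x 115 x 89. Origin at the underside.
- tin: Bystander: low round food tin, 86 x 86 x 40. Origin at the underside.
- spice_jar: Bystander: spice jar with red cap, 45 x 45 x 106. Origin at the underside.
- bottle: Bystander: oil bottle with yellow cap, 61 x 61 x 268. Origin at the underside.
- honey_jar: Bystander: jar with white lid, 58 x 62 x 99. Origin at the underside.
Things that resemble listed ones, but are neither listed nor needed, are in the scene too. Leave any orange or turquoise look-alike of the grid alone.

How it is judged:
On the way, in this order (a step that is already met when the one before it is completed fails the run):
1. the drip grid rests flush on the tray, both pins through its holes, and is let go (horizontal distance between grid_center and tray_seat below 0.005 m and angle between the x axis of grid and the x axis of tray, either way round below 0.08 rad and z of grid_center in the frame of tray_seat below 0.003 m and angle between grid's own z axis and vertical below 0.04 rad and contact force between the fingers and grid below 0.1 N), for 0.2 s.
2. the lemon is lifted off its rest in the tongs (contact force between tongs and lemon above 0.5 N and contact force between the fingers and tongs above 0.5 N and height (world z) of lemon_center above 0.065 m), for 0.2 s.
At the end, for the whole second after the job is handed in: Grid seated (centre within 5 mm, turn 0.08 rad, underside within 3 mm of the rim, tilt 0.04 rad). Fingers hold the tongs, closed tongs hold the lemon still, its centre over 96 mm up and within 50 mm of the tray's centre; lemon and tongs clear of the grid, robot not touching the lemon (horizontal distance between grid_center and tray_seat below 0.005 m and angle between the x axis of grid and the x axis of tray, either way round below 0.08 rad and z of grid_center in the frame of tray_seat below 0.003 m and angle between grid's own z axis and vertical below 0.04 rad and contact force between tongs and lemon above 0.5 N and contact force between the fingers and tongs above 0.5 N and height (world z) of lemon_center above 0.096 m and horizontal distance between lemon_center and tray_seat below 0.05 m and contact force between each of lemon, tongs and grid below 0.05 N and contact force between each of the arm, the fingers and lemon below 0.1 N and value of joint tongs_left above 0.05 rad and linear speed of lemon below 0.05 m/s); the arm keeps its last pose, push and grip.
It fails at once if the robot itself touches the hot lemon (contact force between any of the arm, the fingers and lemon above 0.5 N).
It fails at once if a bystander (mug, tin, spice jar, bottle, jar) is moved more than 30 mm or tipped (distance of any of mug, tin, spice_jar, bottle, honey_jar from where it was at the start of the episode above 0.03 m or angle between any of mug, tin, spice_jar, bottle, honey_jar's own z axis and vertical above 0.35 rad).
It also fails if it takes over 62 s, if anything falls off the work surface, if the arm or the gripper's body presses on something with over 40 N, if the wrist force passes 120 N, or if a joint passes its speed limit or range.

### The arm

A 6-joint arm with a two-finger parallel gripper is mounted at the origin on a cart in front of the work surface, level with it; the furniture and walls round the work are solid. World frame = base frame: x ahead of the robot, y to its left, z up, the work surface at z = 0. Lengths are in m, angles in rad, forces in N, time in s.
With the tool pointing down it reaches from about 0.225 to 0.875 m from the base axis. Payload 3.4 kg.
Tool frame: the origin (TCP) lies at the very end of the fingers, on their centre line; the grasp point (between the pads) lies 19 mm behind it (manip.pinch_z is the distance from the TCP to the grasp point, in m); z points along the fingers, y is the line along which they close (so a half turn about z gives the same grasp; the last joint's range is limited). The gripper opens to 85 mm and grips with 20 to 120 N. Pads are 22 mm wide; open, the fingers measure 114 mm over their backs; the gripper's body (76 mm by 85 mm) begins 54 mm behind the grasp point. The pads swing forward as they close: fully open they stand 13 mm farther back than shut.
Start: joints at [1.027, 0.276, 1.505, -0, 1.361, -0.121], TCP at [0.236, 0.524, 0.231] pointing down, gripper open.
Joint ranges: [-2.89, 2.89], [-0.75, 2.08], [0.22, 2.7], [-1.18, 4.32], [0.11, 2.71], [-2.7, 2.7]. Speed limits (rad/s): [2.57, 2.57, 3.14, 3.14, 3.14, 3.14].

### API

Orientations are given as a unit quaternion [w, x, y, z].
In Python, from rig import manip gives the robot as it stands. The module is installed in compiled form; this text tells all that it offers.
- The arm moves only by the shell command python3 -m jog 'ROWS' [FORCE]. ROWS is JSON, a list of rows, each an object of numbers: "dx", "dy", "dz": the shift along the tool's x, y, z each as a share of 25 cm, from -1 to 1; "ax", "ay", "az": the turn, a rotation vector about the tool's x, y, z each as a share of 90 degrees, from -1 to 1; "grip": the opening, from -1 (shut) to 1 (fully open), so that 0 is half open. A call has 1 to 5 rows; each row is the pose to reach, as a shift and turn from the pose commanded when the call began, along the tool's axes at that moment; what a row does not reach only later rows make up. A row lasts 1/12 s, in which the tool goes at most 41.7 mm and 7.16 degrees, less where a joint would pass 70% of its speed; a pose out of reach is approached as far as the arm can. A call with a number of a shift or a turn outside -1 to 1 is refused whole. A call with a gripper value outside its range is refused whole. The fingers move at their own pace and stop on an object; FORCE is the grip in N (left out, the last holds). Time passes only in rows, so rows that repeat a pose let the fingers close. It gives the time, the measured TCP pose, the force, the opening and the grip force at its end, in the units of the state.
- manip.get_state(): the state, without advancing time (a new reading comes with each control period).
- manip.get_image(name): name is "scene" or "side" or "wrist"; returns a dict with "img" (400x640x3 uint8, red, green, blue), "mtx" (3x3 intrinsics, pixels), "k1" (the pictures are not rectified: a ray, as slopes to the right and down, at radius r is drawn at 1 + k1 r^2 times it, then the intrinsics apply), "world_to_cam" (4x4, takes a point from world to camera coordinates); the wrist camera has in their place "T_tool_cam" (4x4, takes a point from camera to tool coordinates, whose origin is the TCP and whose axes are the flange's). Camera axes: x right, y down, z forward; pixel columns grow to the right and rows downward; lengths in m; the calibration is good to about 2 mm. A picture is of the moment at which its call begins: read the wrist's pose just before it. There is no depth.
- manip.sign_off(): hands the job in; it is judged then, once.
The state is a dict: "clock": time; "qpos": joint angles; "qd": joint speeds; "effort": joint torques, N m; "position": TCP position; "ee_rot": TCP orientation; "contact_force": force on the tool from outside, world axes, zero at the start; "moment": the same for the moment, N m; "width": finger opening in m; "gripper_force": force on a finger pad.
Only numpy, scipy, OpenCV 4.12 (cv2) and the standard library are available. Lean on these libraries where they do the work, as an engineer would, in place of code of your own. Each camera call takes 0.05 s, during which the arm holds its last target. There are 200 camera calls.

## Working session

There is one attempt and no reset: what is moved stays moved. The work goes in short steps, Python scripts to look and compute and a shell command to move; the robot and the scene stay as the last step left them, time stands still between calls to the robot, and variables do not carry over. Pictures are saved under pics/ and viewed, at most 10 in all, crops included, and the job is handed in when it is done.

```bash
mkdir -p pics
cat > h.py <<'E'
import numpy as np, cv2, pickle
from scipy.spatial.transform import Rotation as R
from rig import manip
def T_tool(s):
    q=s["ee_rot"]; T=np.eye(4); T[:3,:3]=R.from_quat([q[1],q[2],q[3],q[0]]).as_matrix(); T[:3,3]=s["position"]; return T
def grab(name,tag):
    s=manip.get_state(); d=manip.get_image(name)
    W=np.linalg.inv(d["world_to_cam"]) if "world_to_cam" in d else T_tool(s)@np.array(d["T_tool_cam"])
    o=dict(img=np.array(d["img"]),K=np.array(d["mtx"]),k1=float(d["k1"]),W=W)
    pickle.dump(o,open(f"{tag}.pkl","wb")); cv2.imwrite(f"pics/{tag}.png",o["img"][:,:,::-1]); return o
def load(tag): return pickle.load(open(f"{tag}.pkl","rb"))
def ray(o,uv):
    D=np.array([o["k1"],0,0,0,0.])
    p=cv2.undistortPoints(np.array([[uv]],float),o["K"],D)[0,0]
    return o["W"][:3,3],o["W"][:3,:3]@np.array([p[0],p[1],1.])
def onz(o,uv,z):
    c,d=ray(o,uv); return c+d*(z-c[2])/d[2]
def tri(a,ua,b,ub):
    c1,d1=ray(a,ua);c2,d2=ray(b,ub); d1/=np.linalg.norm(d1);d2/=np.linalg.norm(d2)
    t=np.linalg.lstsq(np.c_[d1,-d2],c2-c1,rcond=None)[0]; p,q=c1+d1*t[0],c2+d2*t[1]
    return (p+q)/2,np.linalg.norm(p-q)
def proj(o,P):
    p=np.linalg.inv(o["W"])@np.r_[P,1]; s=p[:2]/p[2]; s=s*(1+o["k1"]*(s@s)); return o["K"][:2,:2]@s+o["K"][:2,2]
E
python3 - <<'E'
from h import *
for n in ("scene","side","wrist"):
    o=grab(n,n+"0"); print(n,o["K"][0,0],o["k1"],o["W"].round(3).tolist())
print(manip.get_state(),manip.pinch_z)
E
```

```text
scene 411.9038986117787 0.032245593188499386 [[0.517, -0.381, 0.767, -0.311], [-0.856, -0.236, 0.46, -0.448], [0.006, -0.894, -0.448, 0.628], [0.0, 0.0, 0.0, 1.0]]
side 414.8288741503139 -0.03225374700922676 [[-0.43, -0.793, 0.432, -0.037], [-0.903, 0.371, -0.218, 0.366], [0.013, -0.483, -0.875, 1.279], [0.0, 0.0, 0.0, 1.0]]
wrist 310.21439311742614 -0.015019194983437753 [[0.411, 0.881, 0.235, 0.176], [0.912, -0.396, -0.108, 0.552], [-0.002, 0.259, -0.966, 0.374], [0.0, 0.0, 0.0, 1.0]]
{'clock': 0.15, 'qpos': array([ 1.02699169e+00,  2.76458675e-01,  1.50582782e+00, -8.98804291e-06,
        1.36072759e+00, -1.20991646e-01]), 'qd': array([ 0.00065589, -0.00064294, -0.00415494, -0.00020335,  0.00022904,
        0.00128462]), 'effort': array([ 2.04007731e-03, -4.17143977e+01, -2.46032023e+01,  1.49983816e-04,
        7.58851063e-03,  1.59539288e-07]), 'position': array([0.235735  , 0.52402108, 0.23063912]), 'ee_rot': array([-2.27761479e-04,  2.09834316e-01,  9.77736700e-01, -6.73250552e-04]), 'contact_force': array([-0.91120474, -0.13499737, -0.2887513 ]), 'moment': array([ 0.0304627 , -0.01300674, -0.00024239]), 'gripper_force': 0.0, 'width': 0.08536533668102664} 0.0187
```

View pics/scene0.png

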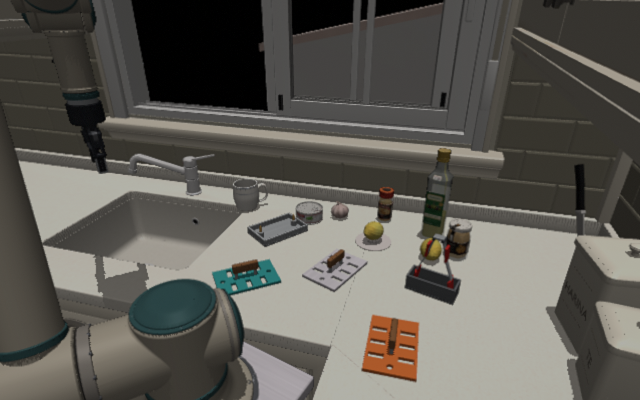

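View pics/side0.png

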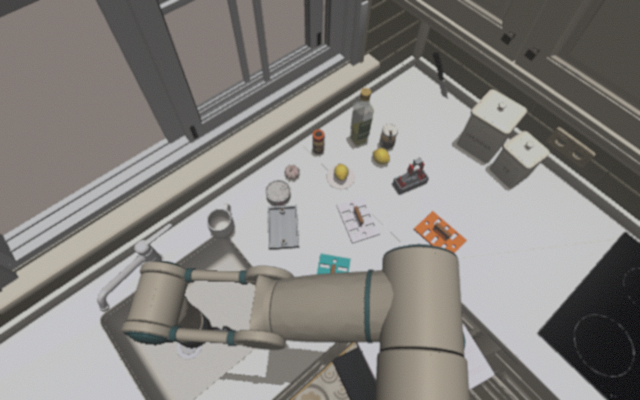

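The scene view shows the aluminium grid (335,267), with look-alikes in turquoise (246,275) and orange (392,345). It also shows the tray (278,229), the lemon on its white rest (373,233), a second lemon off any rest (431,248), and the tongs in their caddy (433,284). In the side view the same things are at grid (358,220), tray (283,227), lemon (341,173), other lemon (382,156) and tongs (410,180).

Run:
```python
from h import *
a,b=load("scene0"),load("side0")
for n,u,v,z in [("grid handle",(336,259),(358,216),.036),("tray",(278,229),(283,227),.022),("lemon",(373,231),(341,172),.037),("lemon2",(431,248),(382,156),.03),("caddy/tongs",(433,284),(411,180),.04),("mug",(246,195),(220,222),.05),("tin",(309,212),(278,191),.04),("jar",(385,203),(318,140),.05),("bottle",(436,210),(362,118),.1),("honey",(459,238),(389,135),.05),("garlic",(340,211),(292,172),.02)]:
    p,e=tri(a,u,b,v); print(n,p.round(3),e.round(3),onz(a,u,z).round(3),onz(b,v,z).round(3))
i=a["img"]; c=cv2.resize(i[190:390,210:470],None,fx=3,fy=3,interpolation=2); 
j=b["img"]; d=cv2.resize(j[120:280,250:470],None,fx=3,fy=3,interpolation=2)
cv2.imwrite("pics/c1.png",c[:,:,::-1]);cv2.imwrite("pics/c2.png",d[:,:,::-1])
```

```text
grid handle [ 0.458 -0.031  0.035] 0.005 [ 0.46  -0.032  0.036] [ 0.456 -0.028  0.036]
tray [0.537 0.21  0.011] 0.003 [0.525 0.199 0.022] [0.531 0.212 0.022]
lemon [ 0.634 -0.055  0.039] 0.001 [ 0.637 -0.054  0.037] [ 0.634 -0.055  0.037]
lemon2 [ 0.633 -0.222  0.038] 0.002 [ 0.647 -0.219  0.03 ] [ 0.636 -0.225  0.03 ]
caddy/tongs [ 0.506 -0.27   0.024] 0.001 [ 0.483 -0.275  0.04 ] [ 0.499 -0.262  0.04 ]
mug [0.622 0.397 0.046] 0.006 [0.611 0.391 0.05 ] [0.622 0.395 0.05 ]
tin [0.662 0.176 0.025] 0.004 [0.634 0.161 0.04 ] [0.655 0.177 0.04 ]
jar [ 0.776 -0.031  0.063] 0.005 [ 0.797 -0.021  0.05 ] [ 0.787 -0.037  0.05 ]
bottle [ 0.767 -0.199  0.095] 0.026 [ 0.735 -0.197  0.1  ] [ 0.775 -0.208  0.1  ]
honey [ 0.69  -0.279  0.059] 0.003 [ 0.704 -0.276  0.05 ] [ 0.697 -0.286  0.05 ]
garlic [0.717 0.098 0.023] 0.003 [0.724 0.101 0.02 ] [0.718 0.098 0.02 ]
```

View pics/c1.png

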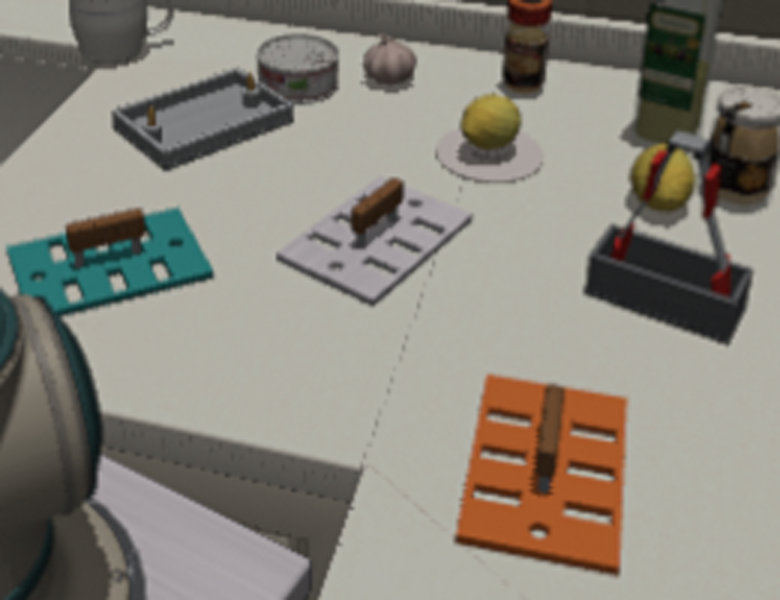

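The crop confirms three things. The aluminium grid (c1 375,240) is the only uncoloured one. The lemon on the white rest (c1 490,122) is the small one, and the one behind the tongs is not on a rest. The caddy with tongs is at (c1 668,270).

```bash
cat >> h.py <<'E'
def plan(P,yaw=None):
    """tool-frame shares to reach P (TCP) with tool x axis along yaw (mod pi), keeping pointing down"""
    s=manip.get_state(); T=T_tool(s); d=T[:3,:3].T@(np.array(P)-T[:3,3])/.25
    x=T[:3,0]; cur=np.arctan2(x[1],x[0]); o=f"d {d.round(3)} curyaw {cur:.3f}"
    if yaw is not None:
        # level correction + yaw
        k=np.round((cur-yaw)/np.pi); y=yaw+k*np.pi
        Rt=np.c_[[np.cos(y),np.sin(y),0],[np.sin(y),-np.cos(y),0],[0,0,-1]]
        o+=f" a {(R.from_matrix(T[:3,:3].T@Rt).as_rotvec()/(np.pi/2)).round(4)}"
    print(o, "q6",s["qpos"][5].round(2),"clk",s["clock"])
E
python3 - <<'E'
from h import *
a=load("scene0")
def seg(u,v,z):
    p,q=onz(a,u,z),onz(a,v,z); d=q-p; print(p.round(3),q.round(3),((p+q)/2).round(3),np.linalg.norm(d).round(3),np.arctan2(d[1],d[0]).round(3)); return np.arctan2(d[1],d[0])
g=seg((321.7,278.3),(348.3,257.3),.008); t=seg((260.7,226),(293.3,215),.042)
c=seg((405,282),(460,291),.04)
plan([.458,-.03,.24],g)
E
```

```text
[ 0.404 -0.024  0.008] [ 0.521 -0.037  0.008] [ 0.462 -0.03   0.008] 0.117 -0.112
[0.485 0.23  0.042] [0.59  0.188 0.042] [0.537 0.209 0.042] 0.113 -0.377
[ 0.456 -0.217  0.04 ] [ 0.49  -0.334  0.04 ] [ 0.473 -0.276  0.04 ] 0.122 -1.288
d [-1.72  -1.656 -0.035] curyaw 2.719 a [-0.0009 -0.0002 -0.1982] q6 -0.12 clk 0.15
```

```bash
J='[{"dx":-0.57,"dy":-0.55,"dz":-0.035,"az":-0.198,"grip":1},{"dx":-0.57,"dy":-0.55,"dz":-0.035,"az":-0.198},{"dx":-0.57,"dy":-0.55,"dz":-0.035,"az":-0.198},{"dx":-0.57,"dy":-0.55,"dz":-0.035,"az":-0.198},{"dx":-0.57,"dy":-0.55,"dz":-0.035,"az":-0.198}]'; echo; python3 -m jog '[{"dx":-0.57,"dy":-0.55,"dz":-0.035,"az":-0.198,"grip":1},{"dx":-0.57,"dy":-0.55,"dz":-0.035,"az":-0.198,"grip":1},{"dx":-0.57,"dy":-0.55,"dz":-0.035,"az":-0.198,"grip":1},{"dx":-0.57,"dy":-0.55,"dz":-0.035,"az":-0.198,"grip":1},{"dx":-0.57,"dy":-0.55,"dz":-0.035,"az":-0.198,"grip":1}]'
python3 - <<'E'
from h import *
plan([.458,-.03,.24],-.112)
E
```

```text
d [-1.72  -1.656 -0.035] curyaw 2.719 a [-0.0009 -0.0002 -0.1979] q6 -0.12 clk 0.15schema error: expected keys dx, dy, dz, ax, ay, az, grip
```

```bash
python3 -m jog '[{"dx":-0.57,"dy":-0.55,"dz":-0.035,"ax":0,"ay":0,"az":-0.198,"grip":1},{"dx":-0.57,"dy":-0.55,"dz":-0.035,"ax":0,"ay":0,"az":-0.198,"grip":1},{"dx":-0.57,"dy":-0.55,"dz":-0.035,"ax":0,"ay":0,"az":-0.198,"grip":1},{"dx":-0.57,"dy":-0.55,"dz":-0.035,"ax":0,"ay":0,"az":-0.198,"grip":1},{"dx":-0.57,"dy":-0.55,"dz":-0.035,"ax":0,"ay":0,"az":-0.198,"grip":1}]'
python3 - <<'E'
from h import *
plan([.458,-.03,.24],-.112)
E
```

```text
clock: 0.57
position: [0.3096, 0.338, 0.2399]
ee_rot: [0.0, 0.056, 0.998, -0.001]
contact_force: [0.6, -0.2, -0.1]
width: 0.0856
gripper_force: 0.0
d [-7.540e-01 -1.397e+00  1.000e-03] curyaw 3.030 a [-0.0008  0.0001  0.0004] q6 -0.78 clk 0.5667
```

```bash
python3 -m jog '[{"dx":-0.377,"dy":-0.7,"dz":0,"ax":0,"ay":0,"az":0,"grip":1},{"dx":-0.377,"dy":-0.7,"dz":0,"ax":0,"ay":0,"az":0,"grip":1},{"dx":-0.377,"dy":-0.7,"dz":0,"ax":0,"ay":0,"az":0,"grip":1},{"dx":-0.377,"dy":-0.7,"dz":0,"ax":0,"ay":0,"az":0,"grip":1},{"dx":-0.377,"dy":-0.7,"dz":0,"ax":0,"ay":0,"az":0,"grip":1}]' >/dev/null;  python3 -m jog '[{"dx":-0.36,"dy":-0.66,"dz":0,"ax":0,"ay":0,"az":0,"grip":1},{"dx":-0.36,"dy":-0.66,"dz":0,"ax":0,"ay":0,"az":0,"grip":1},{"dx":-0.36,"dy":-0.66,"dz":0,"ax":0,"ay":0,"az":0,"grip":1},{"dx":-0.36,"dy":-0.66,"dz":0,"ax":0,"ay":0,"az":0,"grip":1},{"dx":-0.36,"dy":-0.66,"dz":0,"ax":0,"ay":0,"az":0,"grip":1}]'
python3 - <<'E'
from h import *
plan([.458,-.03,.24],-.112)
grab("wrist","w1")
E
```

```text
clock: 1.4
position: [0.4561, -0.0221, 0.2399]
ee_rot: [0.001, 0.057, 0.998, -0.001]
contact_force: [-0.0, 0.1, 0.4]
width: 0.0856
gripper_force: 0.0
d [-0.011 -0.03  -0.   ] curyaw 3.027 a [-0.0013  0.0008 -0.0017] q6 -1.66 clk 1.4
```

View pics/w1.png

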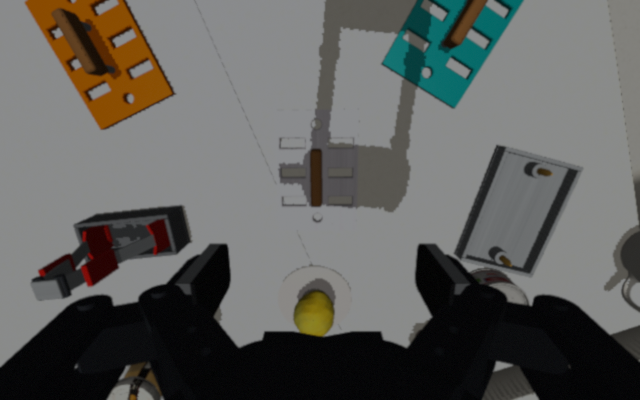

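The wrist view shows the grid handle at (316,178) with the holes at (316,124) and (318,217). The tray pin tips are at about (546,172) and (510,263), the lemon at (314,313), and the tongs at (70,275)–(150,235).

Run:
```python
from h import *
w=load("w1");a=load("scene0")
hsv=cv2.cvtColor(w["img"],cv2.COLOR_RGB2HSV)
m=cv2.inRange(hsv,(3,120,30),(22,255,200))
n,l,s,c=cv2.connectedComponentsWithStats(m)
for k in range(1,n):
    if s[k,4]>15:
        ys,xs=np.where(l==k); r=cv2.minAreaRect(np.c_[xs,ys].astype(np.float32)); print(s[k],c[k].round(1),r)
def seg(o,u,v,z):
    p,q=onz(o,u,z),onz(o,v,z); d=q-p; print(p.round(4),q.round(4),((p+q)/2).round(4),np.linalg.norm(d).round(4),np.arctan2(d[1],d[0]).round(3))
seg(w,(316.4,124),(318.2,217),.008); seg(w,(317,150),(316.3,206),.048)
for u,v in [((260.7,225.5),(547,172)),((293.3,214.5),(511,264))]: print(tri(a,u,w,v))
seg(w,(547,172),(511,264),.042)
c=cv2.resize(w["img"][135:285,440:600],None,fx=5,fy=4*1.25); d=cv2.resize(w["img"][100:250,240:400],None,fx=5,fy=5)
cv2.imwrite("pics/c3.png",np.hstack([cv2.resize(c,(400,375)),cv2.resize(d,(400,375))])[:,:,::-1])
```

```text
[  25    0  149  129 9097] [102.5  56.6] ((100.8984603881836, 46.17738342285156), (154.53973388671875, 87.05535888671875), 59.534454345703125)
[449   0  38  45 656] [466.   20.8] ((466.653076171875, 19.63479232788086), (14.248682975769043, 54.052696228027344), 33.231712341308594)
[311 150  10  56 528] [315.7 176.8] ((315.5, 177.5), (55.0, 9.0), 90.0)
[538 169  14   6  53] [543.8 171.8] ((544.3823852539062, 171.97059631347656), (13.339459419250488, 4.123105525970459), 14.03624439239502)
[500 256  11  11  52] [505.3 261. ] ((505.50006103515625, 261.5000305175781), (12.727922439575195, 4.242640495300293), 45.0)
[126 363  19  14 138] [135.6 369.5] ((135.17514038085938, 369.59552001953125), (10.13570499420166, 20.031982421875), 28.610458374023438)
[145 370  17  25 119] [152.5 379.7] ((155.75001525878906, 381.7500305175781), (24.748737335205078, 9.899495124816895), 45.0)
[129 394   8   6  39] [132.4 396.7] ((132.5, 396.5), (5.0, 7.0), 90.0)
[ 0.4025 -0.0229  0.008 ] [ 0.5174 -0.0344  0.008 ] [ 0.46   -0.0286  0.008 ] 0.1155 -0.1
[ 0.4284 -0.0245  0.048 ] [ 0.4908 -0.0328  0.048 ] [ 0.4596 -0.0287  0.048 ] 0.0629 -0.132
(array([0.4814504 , 0.2262753 , 0.04617694]), np.float64(0.0008860771743468469))
(array([0.59359751, 0.19254679, 0.04113971]), np.float64(0.0022977284061703016))
[0.4827 0.2287 0.042 ] [0.5928 0.1932 0.042 ] [0.5377 0.211  0.042 ] 0.1157 -0.312
```

View pics/c3.png

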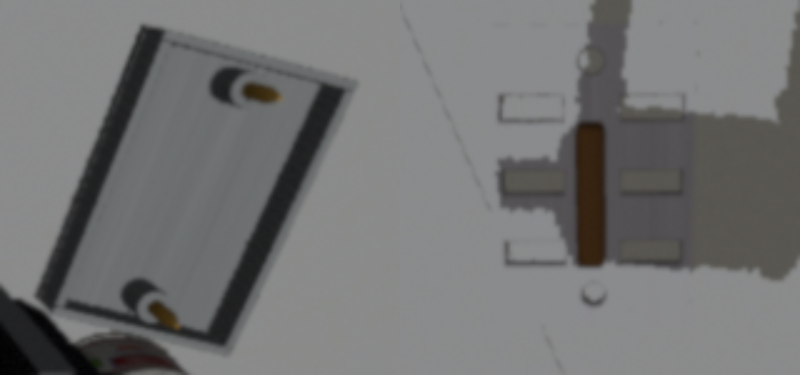

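Run:
```python
from h import *
plan([.460,-.0287,.022],-.11)
```

```text
d [-0.01  -0.013  0.871] curyaw 3.025 a [-0.0028  0.0016 -0.0039] q6 -1.66 clk 1.45
```

```bash
python3 -m jog '[{"dx":-0.01,"dy":-0.013,"dz":0.15,"ax":0,"ay":0,"az":0.003,"grip":1},{"dx":-0.01,"dy":-0.013,"dz":0.3,"ax":0,"ay":0,"az":0.003,"grip":1},{"dx":-0.01,"dy":-0.013,"dz":0.45,"ax":0,"ay":0,"az":0.003,"grip":1},{"dx":-0.01,"dy":-0.013,"dz":0.6,"ax":0,"ay":0,"az":0.003,"grip":1},{"dx":-0.01,"dy":-0.013,"dz":0.7,"ax":0,"ay":0,"az":0.003,"grip":1}]'
python3 - <<'E'
from h import *
plan([.460,-.0287,.022],-.11); w=grab("wrist","w2")
hsv=cv2.cvtColor(w["img"],cv2.COLOR_RGB2HSV)
m=cv2.inRange(hsv,(3,120,30),(22,255,200))
n,l,s,c=cv2.connectedComponentsWithStats(m)
for k in range(1,n):
    if s[k,4]>200: 
        print(s[k],c[k])
        x,y,ww,h=s[k,:4]; print(onz(w,(x+ww/2,y),.048),onz(w,(x+ww/2,y+h),.048))
E
```

```text
clock: 1.87
position: [0.4545, -0.0208, 0.0621]
ee_rot: [-0.002, 0.058, 0.998, 0.0]
contact_force: [0.5, -0.1, -0.9]
width: 0.0855
gripper_force: 0.0
d [-0.026 -0.029  0.16 ] curyaw 3.025 a [ 0.0004 -0.0027 -0.0043] q6 -1.65 clk 1.8667
[   0   12   43   93 2051] [14.01316431 65.51877133]
[ 0.32767716 -0.14522956  0.048     ] [ 0.36759539 -0.15976801  0.048     ]
[ 295  191   23  108 2253] [306.56014203 243.27341323]
[ 0.42754358 -0.02538206  0.048     ] [ 0.4910801  -0.03371325  0.048     ]
```

```bash
python3 -m jog '[{"dx":0,"dy":0,"dz":0,"ax":0,"ay":0,"az":0,"grip":1},{"dx":0,"dy":0,"dz":0,"ax":0,"ay":0,"az":0,"grip":1}]'
python3 - <<'E'
from h import *
plan([.460,-.029,.022],-.11)
E
```

```text
clock: 2.08
position: [0.4574, -0.0213, 0.0657]
ee_rot: [0.0, 0.058, 0.998, 0.0]
contact_force: [0.6, -0.3, 0.9]
width: 0.0854
gripper_force: 0.0
d [-0.014 -0.029  0.175] curyaw 3.025 a [ 0.0001  0.0004 -0.004 ] q6 -1.65 clk 2.0833
```

```bash
python3 -m jog '[{"dx":-0.014,"dy":-0.029,"dz":0.06,"ax":0,"ay":0,"az":0,"grip":1},{"dx":-0.014,"dy":-0.029,"dz":0.12,"ax":0,"ay":0,"az":0,"grip":1},{"dx":-0.014,"dy":-0.029,"dz":0.175,"ax":0,"ay":0,"az":0,"grip":1},{"dx":-0.014,"dy":-0.029,"dz":0.175,"ax":0,"ay":0,"az":0,"grip":1}]'
python3 - <<'E'
from h import *
plan([.460,-.029,.022],-.11)
E
```

```text
clock: 2.42
position: [0.4599, -0.0291, 0.0216]
ee_rot: [0.0, 0.058, 0.998, 0.0]
contact_force: [-0.2, 0.0, 0.5]
width: 0.0854
gripper_force: 0.0
d [-0.001  0.    -0.001] curyaw 3.025 a [ 0.      0.0003 -0.0041] q6 -1.67 clk 2.4167
```

Exactly there. I'll close on the handle.

```bash
python3 -m jog '[{"dx":0,"dy":0,"dz":0,"ax":0,"ay":0,"az":0,"grip":-1},{"dx":0,"dy":0,"dz":0,"ax":0,"ay":0,"az":0,"grip":-1},{"dx":0,"dy":0,"dz":0,"ax":0,"ay":0,"az":0,"grip":-1},{"dx":0,"dy":0,"dz":0,"ax":0,"ay":0,"az":0,"grip":-1},{"dx":0,"dy":0,"dz":0,"ax":0,"ay":0,"az":0,"grip":-1}]' 50; python3 -m jog '[{"dx":0,"dy":0,"dz":0,"ax":0,"ay":0,"az":0,"grip":-1},{"dx":0,"dy":0,"dz":-0.1,"ax":0,"ay":0,"az":0,"grip":-1},{"dx":0,"dy":0,"dz":-0.2,"ax":0,"ay":0,"az":0,"grip":-1},{"dx":0,"dy":0,"dz":-0.3,"ax":0,"ay":0,"az":0,"grip":-1},{"dx":0,"dy":0,"dz":-0.4,"ax":0,"ay":0,"az":0,"grip":-1}]'
python3 - <<'E'
from h import *
plan([.538,.211,.125],-.325)
E
```

```text
clock: 2.83
position: [0.46, -0.0291, 0.0221]
ee_rot: [0.001, 0.058, 0.998, -0.0]
contact_force: [-0.3, -0.2, -0.1]
width: 0.0251
gripper_force: 0.0
clock: 3.25
position: [0.4588, -0.0288, 0.1221]
ee_rot: [-0.001, 0.058, 0.998, 0.0]
contact_force: [1.4, -0.2, -1.5]
width: 0.0121
gripper_force: 49.2
d [-0.203  0.99  -0.012] curyaw 3.025 a [ 1.000e-04 -8.000e-04  1.327e-01] q6 -1.67 clk 3.25
```

```bash
python3 -m jog '[{"dx":-0.12,"dy":0.1,"dz":-0.02,"ax":0,"ay":0,"az":0.06,"grip":-1},{"dx":-0.12,"dy":0.22,"dz":-0.02,"ax":0,"ay":0,"az":0.12,"grip":-1},{"dx":-0.12,"dy":0.34,"dz":-0.02,"ax":0,"ay":0,"az":0.133,"grip":-1},{"dx":-0.12,"dy":0.46,"dz":-0.02,"ax":0,"ay":0,"az":0.133,"grip":-1},{"dx":-0.12,"dy":0.46,"dz":-0.02,"ax":0,"ay":0,"az":0.133,"grip":-1}]'; python3 -m jog '[{"dx":0,"dy":0,"dz":0,"ax":0,"ay":0,"az":0,"grip":-1},{"dx":0,"dy":0,"dz":0,"ax":0,"ay":0,"az":0,"grip":-1}]'
python3 - <<'E'
from h import *
plan([.538,.211,.125],-.325); grab("wrist","w3")
E
```

```text
clock: 3.67
position: [0.5027, 0.0863, 0.1261]
ee_rot: [-0.0, 0.16, 0.987, 0.002]
contact_force: [0.5, -0.1, -1.0]
width: 0.0117
gripper_force: 49.6
clock: 3.83
position: [0.502, 0.0814, 0.1259]
ee_rot: [-0.001, 0.162, 0.987, -0.0]
contact_force: [-0.1, 0.7, -1.5]
width: 0.0123
gripper_force: 49.6
d [0.029 0.537 0.003] curyaw 2.817 a [-0.0007 -0.0005  0.0003] q6 -1.22 clk 3.8333
```

View pics/w3.png

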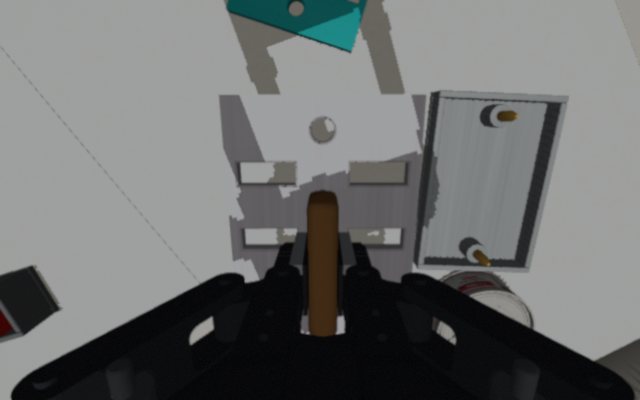

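The held grid's near hole is at (322,129) and the handle runs straight down from it. The pin tips are at about (516,116) and (489,264), and the tray outline is fully visible.

Run:
```python
from h import *
w=load("w3"); a=load("w1"); sc=load("scene0")
hsv=cv2.cvtColor(w["img"],cv2.COLOR_RGB2HSV)
m=cv2.inRange(hsv,(8,110,40),(28,255,220)); m[:,:430]=0
n,l,s,c=cv2.connectedComponentsWithStats(m)
for k in range(1,n):
    if s[k,4]>15: print(s[k],c[k].round(1))
g=cv2.cvtColor(w["img"],cv2.COLOR_RGB2GRAY)
def seg(o,u,v,z):
    p,q=onz(o,u,z),onz(o,v,z); d=q-p; print(p.round(4),q.round(4),((p+q)/2).round(4),np.linalg.norm(d).round(4),np.arctan2(d[1],d[0]).round(3)); return (p+q)/2
seg(w,(516.5,116),(489.5,264),.042)
print(tri(a,(550,174),w,(516.5,116))[0], tri(a,(510.5,265),w,(489.5,264))[0])
# tray rim outer corners in image TL,TR,BR,BL
C=[onz(w,u,.022) for u in [(433,93),(567,97),(529,271),(416,269)]]; C=np.array(C)
print(C.round(4), C.mean(0).round(4), [np.linalg.norm(C[i]-C[i-1]).round(3) for i in range(4)])
d=(C[3]+C[2]-C[0]-C[1]); print("yaw",np.arctan2(d[1],d[0]))
h=onz(w,(322,129),.112); T=T_tool(manip.get_state()); print("hole",h, T[:3,:3].T@(h-T[:3,3]))
e=cv2.resize(w["img"][80:290,390:590],None,fx=3.0,fy=2.8); cv2.imwrite("pics/c4.png",cv2.resize(w["img"][85:285,400:580],(540,600),interpolation=2)[:,:,::-1])
```

```text
[498 111  20  10 144] [506.8 115.6]
[474 251  17  15 129] [481.7 258.2]
[0.4855 0.2336 0.042 ] [0.5943 0.1935 0.042 ] [0.5399 0.2136 0.042 ] 0.1159 -0.353
[0.48721329 0.23777951 0.03457177] [0.59609347 0.19462343 0.03899072]
[[0.4524 0.1873 0.022 ]
 [0.4877 0.2848 0.022 ]
 [0.6261 0.2338 0.022 ]
 [0.5917 0.1389 0.022 ]] [0.5395 0.2112 0.022 ] [np.float64(0.147), np.float64(0.104), np.float64(0.147), np.float64(0.101)]
yaw -0.3439234247895018
hole [0.44717238 0.10036058 0.112     ] [0.05823415 0.00076506 0.01403645]
```

View pics/c4.png

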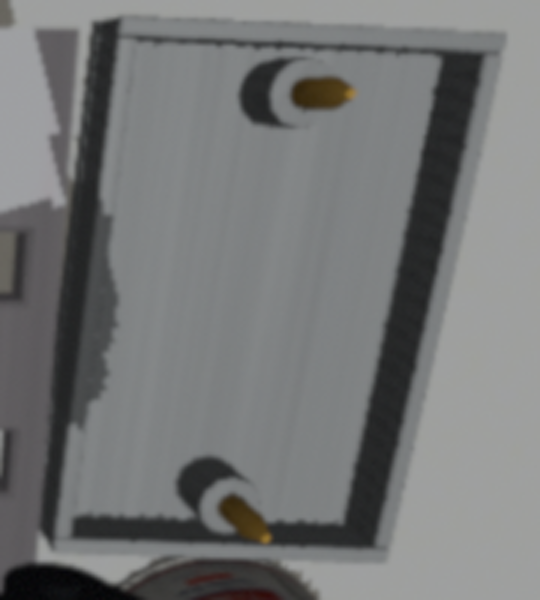

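Run:
```python
from h import *
plan([.5398,.2130,.085],-.35)
```

```text
d [0.026 0.549 0.164] curyaw 2.816 a [-0.0005 -0.0004  0.0156] q6 -1.22 clk 3.8833
```

```bash
python3 -m jog '[{"dx":0.026,"dy":0.15,"dz":0,"ax":0,"ay":0,"az":0.0156,"grip":-1},{"dx":0.026,"dy":0.3,"dz":0,"ax":0,"ay":0,"az":0.0156,"grip":-1},{"dx":0.026,"dy":0.45,"dz":0.05,"ax":0,"ay":0,"az":0.0156,"grip":-1},{"dx":0.026,"dy":0.549,"dz":0.164,"ax":0,"ay":0,"az":0.0156,"grip":-1},{"dx":0.026,"dy":0.549,"dz":0.164,"ax":0,"ay":0,"az":0.0156,"grip":-1}]'; python3 -m jog '[{"dx":0,"dy":0,"dz":0,"ax":0,"ay":0,"az":0,"grip":-1},{"dx":0,"dy":0,"dz":0,"ax":0,"ay":0,"az":0,"grip":-1}]'
python3 - <<'E'
from h import *
plan([.5398,.2130,.085],-.35); w=grab("wrist","w4"); a=grab("scene","s4")
i=cv2.resize(w["img"][60:360,170:470],(400,400),interpolation=2); j=cv2.resize(a["img"][190:265,215:325],(400,273),interpolation=2)
cv2.imwrite("pics/c5.png",np.hstack([i,np.pad(j,((0,127),(0,0),(0,0)))])[:,:,::-1])
E
```

```text
clock: 4.3
position: [0.5399, 0.2162, 0.0811]
ee_rot: [-0.002, 0.174, 0.985, 0.0]
contact_force: [-1.3, -0.4, -2.1]
width: 0.0123
gripper_force: 50.0
clock: 4.47
position: [0.5401, 0.2125, 0.085]
ee_rot: [-0.0, 0.174, 0.985, -0.001]
contact_force: [0.5, 0.1, -1.0]
width: 0.0121
gripper_force: 50.0
d [0.002 0.002 0.   ] curyaw 2.791 a [-0.0009 -0.0005 -0.0005] q6 -0.96 clk 4.4667
```

View pics/c5.png

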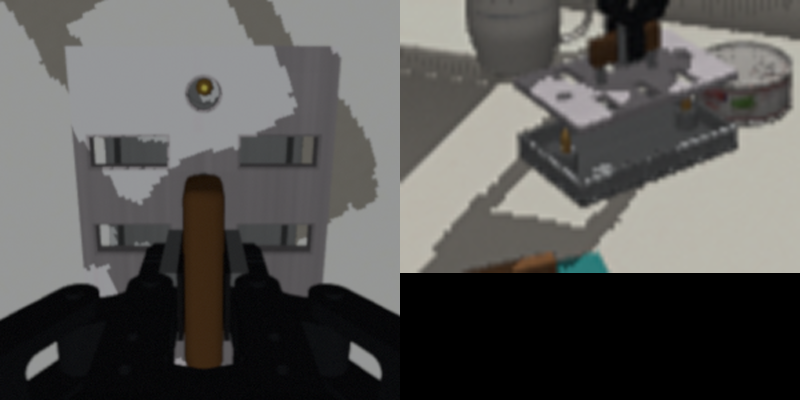

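The near pin tip (crop 204,88) shows through the near hole (crop 204,93). I'll check it numerically.

Run:
```python
from h import *
w=load("w4"); T=T_tool(manip.get_state())
f=lambda u,z: (T[:3,:3].T@(onz(w,u,z)-T[:3,3])*1e3).round(1)
print("hole",f((323,129.7),.0714),"pin",f((323,125.5),.041))
```

```text
hole [58.3  0.8 14.7] pin [59.3  0.8 45.1]
```

```bash
python3 -m jog '[{"dx":0.003,"dy":0,"dz":0.03,"ax":0,"ay":0,"az":0,"grip":-1},{"dx":0.003,"dy":0,"dz":0.06,"ax":0,"ay":0,"az":0,"grip":-1},{"dx":0.003,"dy":0,"dz":0.09,"ax":0,"ay":0,"az":0,"grip":-1},{"dx":0.003,"dy":0,"dz":0.12,"ax":0,"ay":0,"az":0,"grip":-1},{"dx":0.003,"dy":0,"dz":0.12,"ax":0,"ay":0,"az":0,"grip":-1}]'; python3 -m jog '[{"dx":0,"dy":0,"dz":0.015,"ax":0,"ay":0,"az":0,"grip":-1},{"dx":0,"dy":0,"dz":0.03,"ax":0,"ay":0,"az":0,"grip":-1},{"dx":0,"dy":0,"dz":0.042,"ax":0,"ay":0,"az":0,"grip":-1},{"dx":0,"dy":0,"dz":0.042,"ax":0,"ay":0,"az":0,"grip":-1}]'
```

```text
clock: 4.98
position: [0.5381, 0.2135, 0.0533]
ee_rot: [-0.002, 0.174, 0.985, -0.001]
contact_force: [0.3, -1.1, -1.7]
width: 0.0121
gripper_force: 50.0
clock: 5.32
position: [0.5394, 0.2139, 0.0442]
ee_rot: [-0.0, 0.174, 0.985, -0.0]
contact_force: [-0.3, -2.3, -2.2]
width: 0.0123
gripper_force: 49.8
```

```bash
python3 -m jog '[{"dx":0,"dy":-0.003,"dz":0.006,"ax":0,"ay":0,"az":0,"grip":-1},{"dx":0,"dy":-0.003,"dz":0.008,"ax":0,"ay":0,"az":0,"grip":-1},{"dx":0,"dy":-0.003,"dz":0.008,"ax":0,"ay":0,"az":0,"grip":-1}]'
```

```text
clock: 5.57
position: [0.5394, 0.2138, 0.044]
ee_rot: [0.0, 0.174, 0.985, 0.0]
contact_force: [-3.1, -0.1, 4.8]
width: 0.0122
gripper_force: 51.0
```

```bash
python3 -m jog '[{"dx":0,"dy":0,"dz":0,"ax":0,"ay":0,"az":0,"grip":0},{"dx":0,"dy":0,"dz":0,"ax":0,"ay":0,"az":0,"grip":0},{"dx":0,"dy":0,"dz":0,"ax":0,"ay":0,"az":0,"grip":0},{"dx":0,"dy":0,"dz":0,"ax":0,"ay":0,"az":0,"grip":0}]'; python3 -m jog '[{"dx":0,"dy":0,"dz":-0.15,"ax":0,"ay":0,"az":0,"grip":0},{"dx":0,"dy":0,"dz":-0.3,"ax":0,"ay":0,"az":0,"grip":0},{"dx":0,"dy":0,"dz":-0.45,"ax":0,"ay":0,"az":0,"grip":0},{"dx":0,"dy":0,"dz":-0.6,"ax":0,"ay":0,"az":0,"grip":0},{"dx":0,"dy":0,"dz":-0.7,"ax":0,"ay":0,"az":0,"grip":0}]'
python3 - <<'E'
from h import *
s=load("side0");w1=load("w1");a=load("scene0")
w=grab("wrist","w5"); sc=grab("scene","s5"); sd=grab("side","d5")
i=cv2.resize(w["img"],(480,300)); j=cv2.resize(sc["img"][190:265,215:325],(320,218),interpolation=2); k=cv2.resize(sd["img"][180:260,240:330],(300,266),interpolation=2);
l=cv2.resize(sd["img"][140:210,370:450],(320,280),interpolation=2)
c=np.zeros((580,800,3),np.uint8); c[:300,:480]=i; c[:218,480:]=j; c[300:566,:300]=k; c[300:,480:]=l
cv2.imwrite("pics/c6.png",c[:,:,::-1])
# tongs: red masks
for n,o in (("scene",a),("side",s),("w1",w1)):
    h=cv2.cvtColor(o["img"],cv2.COLOR_RGB2HSV); m=cv2.inRange(h,(0,150,50),(6,255,255))|cv2.inRange(h,(172,150,50),(180,255,255))
    N,L,S,C=cv2.connectedComponentsWithStats(m); print(n,[(S[q].tolist(),C[q].round(1).tolist()) for q in range(1,N) if S[q,4]>12])
E
```

```text
clock: 5.9
position: [0.5396, 0.2136, 0.0429]
ee_rot: [0.0, 0.174, 0.985, 0.0]
contact_force: [-0.7, 0.2, 0.1]
width: 0.0427
gripper_force: 0.0
clock: 6.32
position: [0.5406, 0.2138, 0.2218]
ee_rot: [0.002, 0.174, 0.985, 0.001]
contact_force: [-0.2, 0.0, 0.4]
width: 0.0427
gripper_force: 0.0
scene [([381, 192, 12, 7, 49], [386.9, 195.3]), ([425, 240, 8, 17, 36], [427.7, 247.6]), ([445, 244, 5, 18, 64], [446.8, 252.1]), ([414, 267, 6, 10, 32], [416.6, 271.8]), ([447, 280, 7, 8, 39], [449.9, 283.6])]
side []
w1 [([103, 225, 10, 17, 89], [107.3, 233.3]), ([146, 224, 12, 31, 102], [152.8, 238.9]), ([82, 231, 5, 11, 52], [84.0, 235.9]), ([87, 252, 7, 8, 32], [90.3, 255.8]), ([81, 265, 12, 21, 142], [86.5, 274.9]), ([39, 269, 7, 8, 42], [42.2, 272.5])]
```

View pics/c6.png

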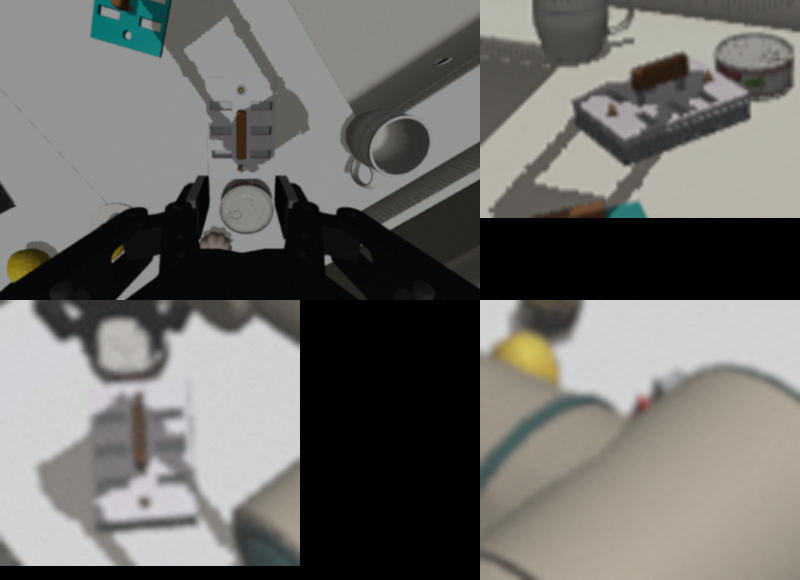

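The grid is flush with both pins through. The last overview crop shows pin tips showing at both ends, with the tin, mug and garlic undisturbed. Next, the tongs.

Run:
```python
from h import *
a=load("scene0");w1=load("w1")
print("bridge",tri(a,(439.3,237.7),w1,(52,287)))
p,q=onz(a,(427.5,247.6),.106),onz(a,(446.8,252.1),.106); d=q-p; print("pads",p,q,(p+q)/2,np.arctan2(d[1],d[0]))
p,q=onz(w1,(83,220),.04),onz(w1,(185,207),.04); d=q-p; print(p,q,np.arctan2(d[1],d[0]))
plan([.46,-.26,.30],.28)
```

```text
bridge (array([ 0.50954461, -0.26627021,  0.14675729]), np.float64(0.002821800664378849))
pads [ 0.52281517 -0.2408986   0.106     ] [ 0.52749939 -0.28471889  0.106     ] [ 0.52515728 -0.26280874  0.106     ] -1.4643047249761512
[ 0.47886758 -0.3093478   0.04      ] [ 0.47695788 -0.18475874  0.04      ] 1.5861231087511598
d [-0.348 -1.89  -0.323] curyaw 2.792 a [ 0.0012  0.0037 -0.4009] q6 -0.96 clk 6.4667
```

```bash
python3 -m jog '[{"dx":-0.05,"dy":-0.15,"dz":-0.1,"ax":0,"ay":0,"az":0,"grip":1},{"dx":-0.1,"dy":-0.3,"dz":-0.2,"ax":0,"ay":0,"az":0,"grip":1},{"dx":-0.15,"dy":-0.45,"dz":-0.25,"ax":0,"ay":0,"az":0,"grip":1},{"dx":-0.16,"dy":-0.6,"dz":-0.25,"ax":0,"ay":0,"az":0,"grip":1},{"dx":-0.2,"dy":-0.75,"dz":-0.32,"ax":0,"ay":0,"az":0,"grip":1}]' >/dev/null;  python3 -m jog '[{"dx":-0.03,"dy":-0.15,"dz":0,"ax":0,"ay":0,"az":0,"grip":1},{"dx":-0.07,"dy":-0.3,"dz":0,"ax":0,"ay":0,"az":-0.07,"grip":1},{"dx":-0.11,"dy":-0.45,"dz":0,"ax":0,"ay":0,"az":-0.14,"grip":1},{"dx":-0.15,"dy":-0.6,"dz":0,"ax":0,"ay":0,"az":-0.21,"grip":1},{"dx":-0.19,"dy":-0.75,"dz":0,"ax":0,"ay":0,"az":-0.274,"grip":1}]'
python3 - <<'E'
from h import *
plan([.49,-.26,.30],.08)
E
```

```text
clock: 7.3
position: [0.5017, -0.1686, 0.2937]
ee_rot: [-0.001, -0.043, 0.999, 0.001]
contact_force: [0.6, 1.6, -0.1]
width: 0.0856
gripper_force: 0.0
d [ 0.078 -0.36  -0.026] curyaw -3.056 a [ 0.0013 -0.0017  0.0037] q6 -2.11 clk 7.3
```

```bash
python3 -m jog '[{"dx":0.04,"dy":-0.15,"dz":0,"ax":0,"ay":0,"az":0,"grip":1},{"dx":0.078,"dy":-0.28,"dz":0,"ax":0,"ay":0,"az":0,"grip":1},{"dx":0.078,"dy":-0.33,"dz":0,"ax":0,"ay":0,"az":0,"grip":1},{"dx":0.078,"dy":-0.33,"dz":0,"ax":0,"ay":0,"az":0,"grip":1},{"dx":0.078,"dy":-0.33,"dz":0,"ax":0,"ay":0,"az":0,"grip":1}]'
python3 - <<'E'
from h import *
o=grab("wrist","w6"); h=cv2.cvtColor(o["img"],cv2.COLOR_RGB2HSV); m=cv2.inRange(h,(0,130,40),(8,255,255))|cv2.inRange(h,(170,130,40),(180,255,255))
N,L,S,C=cv2.connectedComponentsWithStats(m); print([(S[q].tolist(),C[q].round(1).tolist()) for q in range(1,N) if S[q,4]>12])
m=cv2.inRange(h,(20,130,60),(35,255,255)); N,L,S,C=cv2.connectedComponentsWithStats(m); print([(S[q].tolist(),C[q].round(1).tolist()) for q in range(1,N) if S[q,4]>50])
c=np.zeros((400,800,3),np.uint8); c[:,:640]=o["img"]
cv2.imwrite("pics/c7.png",cv2.resize(o["img"],(800,500))[:,:,::-1])
E
```

```text
clock: 7.72
position: [0.4898, -0.2507, 0.294]
ee_rot: [-0.001, -0.04, 0.999, 0.002]
contact_force: [-0.3, 0.6, 0.5]
width: 0.0851
gripper_force: 0.0
[([275, 162, 6, 13, 57], [277.8, 168.4]), ([338, 168, 6, 19, 67], [340.9, 174.9]), ([274, 185, 6, 8, 31], [276.6, 189.1]), ([282, 184, 7, 22, 114], [285.0, 194.1]), ([322, 187, 7, 22, 117], [324.8, 196.8]), ([335, 190, 6, 8, 27], [337.4, 193.9])]
[([316, 248, 38, 43, 1243], [334.2, 269.2])]
```

View pics/c7.png

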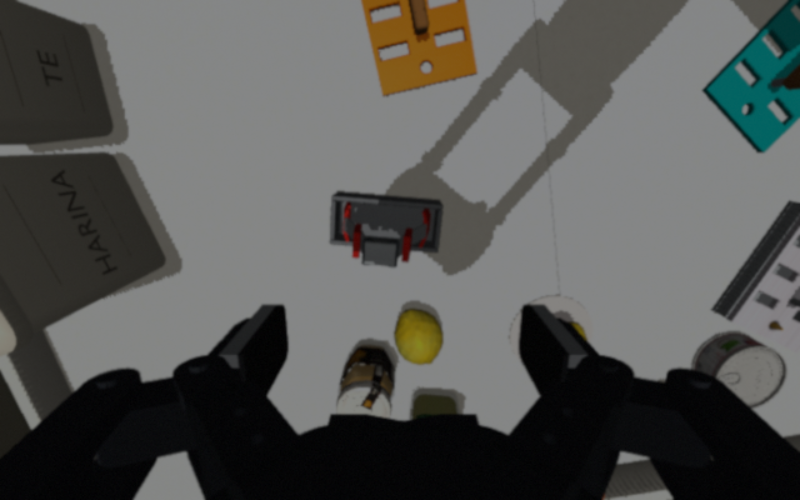

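The view shows the pads at px (285,194) and (325,197), the bridge at about (304,200), and the caddy around them. The tongs' y is nearly along the image x. The rest and lemon at (455,265) are partly behind a finger, so I'll shift over the lemon for one numeric look and then come back.

```bash
python3 -m jog '[{"dx":-0.15,"dy":0.2,"dz":0,"ax":0,"ay":0,"az":0,"grip":1},{"dx":-0.25,"dy":0.4,"dz":0,"ax":0,"ay":0,"az":0,"grip":1},{"dx":-0.35,"dy":0.6,"dz":0,"ax":0,"ay":0,"az":0,"grip":1},{"dx":-0.4,"dy":0.72,"dz":0,"ax":0,"ay":0,"az":0,"grip":1},{"dx":-0.4,"dy":0.72,"dz":0,"ax":0,"ay":0,"az":0,"grip":1}]'
python3 - <<'E'
from h import *
def lem(o,box=None):
    h=cv2.cvtColor(o["img"],cv2.COLOR_RGB2HSV); m=cv2.inRange(h,(18,110,50),(38,255,255))
    if box: k=np.zeros_like(m); x0,y0,x1,y1=box; k[y0:y1,x0:x1]=1; m*=k
    m=cv2.morphologyEx(m,cv2.MORPH_CLOSE,np.ones((5,5)))
    N,L,S,C=cv2.connectedComponentsWithStats(m)
    for q in range(1,N):
        if S[q,4]>60:
            cn=max(cv2.findContours((L==q).astype(np.uint8),0,1)[0],key=len); e=cv2.fitEllipse(cv2.convexHull(cn)) 
            print(S[q].tolist(),C[q].round(1),e)
            (cx,cy),(d1,d2),an=e; t=np.deg2rad(an+90); u=np.array([np.cos(t),np.sin(t)])*d2/2; v=np.array([-np.sin(t),np.cos(t)])*d1/2; c0=np.array([cx,cy])
            p,r=onz(o,c0-u,.037),onz(o,c0+u,.037); dd=r-p; f=onz(o,c0-v,.037)-onz(o,c0+v,.037)
            print("  ctr",onz(o,c0,.037).round(4),"len",np.linalg.norm(dd).round(4),np.linalg.norm(f).round(4),"yaw",np.arctan2(dd[1],dd[0]).round(3),"short",np.arctan2(f[1],f[0]).round(3))
o=grab("wrist","w7"); print("w7"); lem(o)
print("w1");lem(load("w1"),(280,280,350,330)); print("scene"); lem(load("scene0"),(350,210,400,250)); print("side"); lem(load("side0"),(320,155,362,190))
a=load("scene0"); w=load("w6")
print("bridge",tri(a,(439.3,237.7),w,(304,201)))
p,q=onz(w,(285.5,194.1),.11),onz(w,(324.8,196.8),.11); d=q-p; print("pads",p,q,(p+q)/2,np.linalg.norm(d),np.arctan2(d[1],d[0]))
C=[onz(w,(x*.8,y*.8),.04) for x,y in [(335,191),(442,203),(438,250),(331,243)]]; print("caddy",np.array(C).round(4),np.mean(C,0)); d=C[1]-C[0]; print(np.arctan2(d[1],d[0])); d=C[2]-C[3]; print(np.arctan2(d[1],d[0]))
h=w["img"][180:216,268:346].sum(2)//3; 
print("\n".join(" ".join(f"{x:3d}" for x in r[::2]) for r in h[::2]))
E
```

```text
clock: 8.18
position: [0.5753, -0.0592, 0.2956]
ee_rot: [-0.0, -0.041, 0.999, 0.001]
contact_force: [1.3, -0.3, -0.2]
width: 0.0855
gripper_force: 0.0
w7
[180, 178, 43, 47, 1601] [200.6 201.4] ((200.5032958984375, 201.54180908203125), (42.009254455566406, 48.87733840942383), 154.1924591064453)
  ctr [ 0.6377 -0.218   0.037 ] len 0.0657 0.0596 yaw -2.709 short -1.044
[303, 189, 38, 45, 1309] [322.  210.9] ((322.0213317871094, 210.9427490234375), (36.28913497924805, 46.198974609375), 24.6224365234375)
  ctr [ 0.6375 -0.0536  0.037 ] len 0.0652 0.0497 yaw -0.33 short 1.205
[136, 223, 15, 7, 66] [143.4 225.7] ((143.3790740966797, 226.11073303222656), (6.6036882400512695, 14.959907531738281), 75.04722595214844)
  ctr [ 0.6797 -0.2978  0.037 ] len 0.0218 0.0094 yaw -1.224 short 0.184
[153, 228, 21, 29, 229] [163.  240.6] ((161.25254821777344, 242.47360229492188), (22.98710060119629, 31.800867080688477), 27.22504234313965)
  ctr [ 0.7022 -0.2743  0.037 ] len 0.0503 0.031 yaw -0.47 short 1.118
[216, 288, 15, 29, 232] [225.1 305.9] ((267.9445495605469, 257.808349609375), (24.614612579345703, 
[... 3515 characters left out ...]
  58  58  60  58  35  84 116  53  28  52 125 133 133 133 133 134 133 127 114
134 134 133 133 133 133 133 133 132 132 125  61  67  69  69  66  60  59  59  59  59  59  59  58  38 109 121  64  52  77 128 134 133 133 133 134 133 133 132
133 133 133 133 133 134 134 134 133 133 123  72  96 101 104  99  68  62  60  61  60  59  59  57  42 122 132 122 118 120 133 134 133 133 133 133 133 133 133
134 133 133 133 133 134 133 134 133 133 133 122 113 114 121 121 115 113 107  99  89  76  64  63  58 126 134 133 133 133 133 134 134 134 134 134 133 133 133
133 133 134 134 133 133 133 134 133 133 134 134 134 133 133 134 133 133 133 132 130 127 119 115 119 133 133 133 133 133 133 133 134 133 134 133 133 133 133
```

Run:
```python
from h import *
w=load("w6")
c=[onz(w,u,.149) for u in [(291.5,194),(316.5,196.5),(317,212.5),(292,209)]]; print(np.array(c).round(4),np.mean(c,0).round(4)); d=c[1]-c[0]; print(np.arctan2(d[1],d[0])); d=c[2]-c[3]; print(np.arctan2(d[1],d[0]))
plan([.509,-.2667,.25],0.0)
```

```text
[[ 0.5011 -0.2784  0.149 ]
 [ 0.5017 -0.2543  0.149 ]
 [ 0.5177 -0.2527  0.149 ]
 [ 0.5161 -0.2772  0.149 ]] [ 0.5091 -0.2657  0.149 ]
1.545437322750636
1.5025740412631259
d [ 0.351 -0.835  0.173] curyaw -3.053 a [0.0062 0.0019 0.0566] q6 -1.88 clk 8.2333
```

```bash
python3 -m jog '[{"dx":0.06,"dy":-0.15,"dz":0,"ax":0,"ay":0,"az":0.06,"grip":1},{"dx":0.12,"dy":-0.3,"dz":0,"ax":0,"ay":0,"az":0.069,"grip":1},{"dx":0.18,"dy":-0.45,"dz":0,"ax":0,"ay":0,"az":0.069,"grip":1},{"dx":0.25,"dy":-0.6,"dz":0,"ax":0,"ay":0,"az":0.069,"grip":1},{"dx":0.3,"dy":-0.75,"dz":0,"ax":0,"ay":0,"az":0.069,"grip":1}]'>/dev/null; python3 -m jog '[{"dx":0.04,"dy":-0.08,"dz":0.1,"ax":0,"ay":0,"az":0,"grip":1},{"dx":0.04,"dy":-0.08,"dz":0.17,"ax":0,"ay":0,"az":0,"grip":1},{"dx":0.04,"dy":-0.08,"dz":0.17,"ax":0,"ay":0,"az":0,"grip":1},{"dx":0.04,"dy":-0.08,"dz":0.17,"ax":0,"ay":0,"az":0,"grip":1}]'
python3 - <<'E'
from h import *
plan([.509,-.2662,.25],-.02)
o=grab("wrist","w8"); h=cv2.cvtColor(o["img"],cv2.COLOR_RGB2HSV); m=cv2.inRange(h,(0,130,40),(8,255,255))|cv2.inRange(h,(170,130,40),(180,255,255))
N,L,S,C=cv2.connectedComponentsWithStats(m); print([(S[q].tolist(),C[q].round(1).tolist()) for q in range(1,N) if S[q,4]>25])
b=proj(o,(.509,-.2662,.149)); print("bridge pred",b); x,y=b.astype(int)
h=o["img"].sum(2)//3; h=h[y-24:y+24,x-34:x+34]
print("\n".join(" ".join(f"{v:3d}" for v in r[::2]) for r in h[::2]))
E
```

```text
clock: 8.98
position: [0.5048, -0.2744, 0.2524]
ee_rot: [-0.001, 0.013, 1.0, 0.001]
contact_force: [0.8, 1.0, 0.3]
width: 0.0853
gripper_force: 0.0
d [-0.016  0.033  0.01 ] curyaw 3.115 a [ 0.0016 -0.0012 -0.0042] q6 -2.16 clk 8.9833
[([290, 159, 7, 20, 84], [292.6, 167.0]), ([361, 158, 6, 14, 70], [363.2, 164.8]), ([350, 175, 8, 31, 186], [353.7, 190.6]), ([304, 176, 7, 30, 174], [307.2, 190.4]), ([293, 185, 6, 9, 32], [294.9, 189.7]), ([360, 184, 6, 9, 33], [362.7, 188.1]), ([508, 381, 16, 19, 63], [514.0, 389.4]), ([515, 386, 17, 13, 34], [522.1, 390.6])]
bridge pred [331.43178881 200.60714639]
 39  37  37  33  25  25  34  43  43  43  43  43  44  44  44  44  43  43  43  44  43  44  44  44  42  43  38  18  15  21  35  40  41  41
 40  40  38  30  15  14  26  43  43  42  43  44  43  43  45  43  43  43  44  44  44  43  42  44  45  43  38  15  15  18  37  40  40  40
 40  40  40  34  15  16  21  41  43  43  44  43  43  45  44  43  44  44  43  44  43  44  43  44  43  43  37  17  15  16  33  40  40  39
 40  39  40  35  16  15  20  36  42  44  44  44  43  43  44  44  43  44  43  43  43  43
[... 2068 characters left out ...]
  82  83  83  83  83
136 136 137 136 136 136 136 137 137 136 134 133 134 136 136 136 136 136 136 136 136 136 136 136 135 136 135 128 117  96  83  83  83  83
136 136 136 136 136 136 136 136 136 136 136 136 136 136 136 136 136 136 136 136 136 136 136 136 136 136 136 136 136 123  95  93  84  83
136 136 136 137 137 137 137 137 136 136 136 136 136 137 136 136 136 136 137 136 136 137 137 136 136 136 136 136 136 135 133 131  96  84
136 135 135 136 136 136 137 136 136 136 136 136 136 136 136 137 136 136 136 136 136 136 136 136 136 136 136 136 136 136 136 134  98  83
135 135 136 136 137 136 136 136 136 136 136 136 136 136 136 136 136 136 136 136 136 136 136 136 136 136 136 136 136 136 136 135 115  90
```

```bash
python3 -m jog '[{"dx":-0.016,"dy":0.033,"dz":0.05,"ax":0,"ay":0,"az":0,"grip":1},{"dx":-0.016,"dy":0.033,"dz":0.18,"ax":0,"ay":0,"az":0,"grip":1},{"dx":-0.016,"dy":0.033,"dz":0.3,"ax":0,"ay":0,"az":0,"grip":1},{"dx":-0.016,"dy":0.033,"dz":0.3,"ax":0,"ay":0,"az":0,"grip":1}]'
python3 - <<'E'
from h import *
plan([.509,-.2662,.09],-.02)
E
```

```text
clock: 9.37
position: [0.5074, -0.2646, 0.1744]
ee_rot: [-0.003, 0.013, 1.0, 0.003]
contact_force: [-0.7, 0.6, -0.3]
width: 0.0852
gripper_force: 0.0
d [-0.009 -0.008  0.338] curyaw 3.116 a [ 0.0033 -0.0045 -0.0033] q6 -2.15 clk 9.3667
```

```bash
python3 -m jog '[{"dx":-0.005,"dy":-0.003,"dz":0.1,"ax":0,"ay":0,"az":0,"grip":1},{"dx":-0.005,"dy":-0.003,"dz":0.2,"ax":0,"ay":0,"az":0,"grip":1},{"dx":-0.005,"dy":-0.003,"dz":0.28,"ax":0,"ay":0,"az":0,"grip":1},{"dx":-0.005,"dy":-0.003,"dz":0.335,"ax":0,"ay":0,"az":0,"grip":1},{"dx":-0.005,"dy":-0.003,"dz":0.335,"ax":0,"ay":0,"az":0,"grip":1}]'; python3 -m jog '[{"dx":0,"dy":0,"dz":0,"ax":0,"ay":0,"az":0,"grip":1}]';python3 - <<'E'
from h import *
plan([.509,-.2662,.09],-.02)
E
```

```text
clock: 9.78
position: [0.5106, -0.2675, 0.0939]
ee_rot: [-0.001, 0.013, 1.0, 0.001]
contact_force: [0.5, -0.0, -0.0]
width: 0.0852
gripper_force: 0.0
clock: 9.87
position: [0.5119, -0.2687, 0.096]
ee_rot: [0.001, 0.013, 1.0, -0.0]
contact_force: [0.6, 0.4, 0.5]
width: 0.0853
gripper_force: 0.0
d [0.012 0.01  0.024] curyaw 3.115 a [-0.0005  0.0011 -0.0042] q6 -2.15 clk 9.8667
```

```bash
python3 -m jog '[{"dx":0.012,"dy":0.01,"dz":0.024,"ax":0,"ay":0,"az":0,"grip":1},{"dx":0.012,"dy":0.01,"dz":0.024,"ax":0,"ay":0,"az":0,"grip":1},{"dx":0.012,"dy":0.01,"dz":0.024,"ax":0,"ay":0,"az":0,"grip":0.064},{"dx":0.012,"dy":0.01,"dz":0.024,"ax":0,"ay":0,"az":0,"grip":0.064},{"dx":0.012,"dy":0.01,"dz":0.024,"ax":0,"ay":0,"az":0,"grip":0.064}]' 25; python3 -m jog '[{"dx":0,"dy":0,"dz":0,"ax":0,"ay":0,"az":0,"grip":0.064},{"dx":0,"dy":0,"dz":0,"ax":0,"ay":0,"az":0,"grip":0.064},{"dx":0,"dy":0,"dz":0,"ax":0,"ay":0,"az":0,"grip":0.064},{"dx":0,"dy":0,"dz":0,"ax":0,"ay":0,"az":0,"grip":0.064}]'
python3 - <<'E'
from h import *
plan([.509,-.2662,.20],-.02)
E
```

```text
clock: 10.28
position: [0.508, -0.2666, 0.0891]
ee_rot: [0.001, 0.014, 1.0, -0.0]
contact_force: [-0.2, -1.6, 2.2]
width: 0.0517
gripper_force: 1.8
clock: 10.62
position: [0.5089, -0.2674, 0.0908]
ee_rot: [0.002, 0.014, 1.0, -0.001]
contact_force: [-0.3, -0.3, 8.6]
width: 0.0458
gripper_force: 7.8
d [-0.002  0.004 -0.437] curyaw 3.114 a [-0.0017  0.0023 -0.005 ] q6 -2.15 clk 10.6167
```

```bash
python3 -m jog '[{"dx":0,"dy":0.004,"dz":-0.03,"ax":0,"ay":0,"az":0,"grip":0.064},{"dx":0,"dy":0.004,"dz":-0.07,"ax":0,"ay":0,"az":0,"grip":0.064},{"dx":0,"dy":0.004,"dz":-0.12,"ax":0,"ay":0,"az":0,"grip":0.064},{"dx":0,"dy":0.004,"dz":-0.17,"ax":0,"ay":0,"az":0,"grip":0.064},{"dx":0,"dy":0.004,"dz":-0.22,"ax":0,"ay":0,"az":0,"grip":0.064}]';python3 -m jog '[{"dx":0,"dy":0,"dz":-0.05,"ax":0,"ay":0,"az":0,"grip":0.064},{"dx":0,"dy":0,"dz":-0.1,"ax":0,"ay":0,"az":0,"grip":0.064},{"dx":0,"dy":0,"dz":-0.15,"ax":0,"ay":0,"az":0,"grip":0.064},{"dx":0,"dy":0,"dz":-0.2,"ax":0,"ay":0,"az":0,"grip":0.064},{"dx":0,"dy":0,"dz":-0.2,"ax":0,"ay":0,"az":0,"grip":0.064}]'
python3 - <<'E'
from h import *
plan([.509,-.2662,.20],-.02)
o=grab("wrist","w9"); h=cv2.cvtColor(o["img"],cv2.COLOR_RGB2HSV); m=cv2.inRange(h,(0,130,40),(8,255,255))|cv2.inRange(h,(170,130,40),(180,255,255))
N,L,S,C=cv2.connectedComponentsWithStats(m); print([(S[q].tolist(),C[q].round(1).tolist()) for q in range(1,N) if S[q,4]>25])
E
```

```text
clock: 11.03
position: [0.5075, -0.2651, 0.1443]
ee_rot: [-0.0, 0.014, 1.0, 0.0]
contact_force: [0.7, -0.8, -0.6]
width: 0.0456
gripper_force: 3.4
clock: 11.45
position: [0.5089, -0.2661, 0.1965]
ee_rot: [0.002, 0.014, 1.0, -0.001]
contact_force: [0.2, 0.1, -1.2]
width: 0.0455
gripper_force: 3.4
d [-0.    -0.    -0.014] curyaw 3.114 a [-0.0018  0.0029 -0.0051] q6 -2.15 clk 11.45
[([365, 178, 16, 47, 396], [371.1, 201.0]), ([265, 180, 16, 48, 391], [273.7, 203.1]), ([261, 235, 25, 86, 1394], [273.0, 278.8]), ([359, 234, 24, 86, 1397], [371.2, 277.8])]
```

Run:
```python
from h import *
s=manip.get_state(); T=T_tool(s); w=load("w9")
f=lambda u,z: (T[:3,:3].T@(onz(w,u,T[2,3]-z)-T[:3,3])*1e3).round(1)
for u in [(273.7,203.1),(371.1,201),(322.4,202)]: print(f(u,.066))
for u in [(273,278.8),(371.2,277.8)]: print("pad",f(u,-.02))
for n in ("scene","side"):
    o=grab(n,n+"9"); h=cv2.cvtColor(o["img"],cv2.COLOR_RGB2HSV); m=cv2.inRange(h,(0,120,40),(8,255,255))|cv2.inRange(h,(170,120,40),(180,255,255))
    N,L,S,C=cv2.connectedComponentsWithStats(m); print(n,[(S[q].tolist(),C[q].round(1).tolist()) for q in range(1,N) if S[q,4]>12])
    for y in (.04,-.04):
        for z in (.020-.105,.066-.105): pass
    for l,z in (("pad",-.02),("jaw",.066),("tip",.086)):
        for y in (-.04,.04): print(l,y,proj(o,(T@np.array([0,y if l!="pad" else y*.6,z,1]))[:3]).round(1))
plan([.638,-.0538,.20],-.32)
```

```text
[  3.3 -34.3  66. ]
[ 4.9 34.5 65.9]
[ 4.2  0.1 66. ]
pad [ -7.  -22.  -19.9]
pad [ -6.4  22.  -20. ]
scene [([380, 191, 14, 8, 87], [386.1, 194.5]), ([431, 199, 6, 18, 59], [433.1, 207.5]), ([450, 204, 5, 17, 42], [451.4, 211.5]), ([420, 228, 9, 22, 78], [423.5, 238.0]), ([450, 239, 7, 21, 108], [452.6, 248.7])]
pad -0.04 [453.7 214.2]
pad 0.04 [431.8 208.6]
jaw -0.04 [455.2 250.3]
jaw 0.04 [420.5 239.9]
tip -0.04 [453.9 257.9]
tip 0.04 [419.6 247.3]
side [([314, 134, 10, 6, 21], [319.1, 137.3])]
pad -0.04 [428.4 146.1]
pad 0.04 [415.3 151. ]
jaw -0.04 [426.3 159.6]
jaw 0.04 [405.5 167.6]
tip -0.04 [424.9 162.9]
tip 0.04 [404.4 170.8]
d [-0.499  0.859 -0.028] curyaw 3.114 a [ 0.0003 -0.0005  0.186 ] q6 -2.15 clk 11.6
```

```bash
python3 -m jog '[{"dx":-0.03,"dy":0.05,"dz":-0.02,"ax":0,"ay":0,"az":0.02,"grip":0.064},{"dx":-0.08,"dy":0.13,"dz":-0.02,"ax":0,"ay":0,"az":0.05,"grip":0.064},{"dx":-0.13,"dy":0.22,"dz":-0.02,"ax":0,"ay":0,"az":0.08,"grip":0.064},{"dx":-0.18,"dy":0.31,"dz":-0.02,"ax":0,"ay":0,"az":0.11,"grip":0.064},{"dx":-0.24,"dy":0.41,"dz":-0.02,"ax":0,"ay":0,"az":0.14,"grip":0.064}]'>/dev/null
python3 - <<'E'
from h import *
plan([.638,-.0538,.20],-.32)
E
```

```text
d [-0.155  0.493 -0.012] curyaw 2.890 a [-0.     -0.0018  0.0438] q6 -1.72 clk 12.0167
```

```bash
python3 -m jog '[{"dx":-0.03,"dy":0.1,"dz":-0.01,"ax":0,"ay":0,"az":0.02,"grip":0.064},{"dx":-0.06,"dy":0.2,"dz":-0.01,"ax":0,"ay":0,"az":0.044,"grip":0.064},{"dx":-0.09,"dy":0.3,"dz":-0.01,"ax":0,"ay":0,"az":0.044,"grip":0.064},{"dx":-0.12,"dy":0.4,"dz":-0.01,"ax":0,"ay":0,"az":0.044,"grip":0.064},{"dx":-0.14,"dy":0.45,"dz":-0.01,"ax":0,"ay":0,"az":0.044,"grip":0.064}]'>/dev/null; python3 -m jog '[{"dx":0,"dy":0.01,"dz":0,"ax":0,"ay":0,"az":0,"grip":0.064},{"dx":0,"dy":0.01,"dz":0,"ax":0,"ay":0,"az":0,"grip":0.064},{"dx":0,"dy":0.01,"dz":0,"ax":0,"ay":0,"az":0,"grip":0.064}]';  python3 - <<'E'
from h import *
plan([.638,-.0538,.20],-.32)
o=grab("wrist","w10"); T=T_tool(manip.get_state())
h=cv2.cvtColor(o["img"],cv2.COLOR_RGB2HSV)
for n,m in (("red",cv2.inRange(h,(0,130,40),(8,255,255))|cv2.inRange(h,(170,130,40),(180,255,255))),("yel",cv2.inRange(h,(18,110,50),(38,255,255)))):
    N,L,S,C=cv2.connectedComponentsWithStats(m)
    for q in range(1,N):
        if S[q,4]>60: print(n,S[q].tolist(),C[q].round(1).tolist(), "world@.037",onz(o,C[q],.037).round(4) if n=="yel" else (T[:3,:3].T@(onz(o,C[q],T[2,3]-.066)-T[:3,3])).round(4))
print("lemon pred px",proj(o,(.638,-.0538,.037)))
E
```

```text
clock: 12.68
position: [0.6319, -0.0626, 0.2003]
ee_rot: [-0.001, 0.158, 0.987, -0.001]
contact_force: [-0.1, -0.3, -1.7]
width: 0.0456
gripper_force: 3.4
d [-0.012  0.041  0.001] curyaw 2.824 a [-0.0009 -0.001   0.0018] q6 -1.46 clk 12.6833
red [366, 179, 14, 45, 347] [371.1, 201.8] world@.037 [0.0059 0.0351 0.066 ]
red [265, 181, 15, 47, 347] [273.6, 204.7] world@.037 [ 0.0037 -0.0334  0.066 ]
red [261, 235, 25, 87, 1440] [272.9, 279.2] world@.037 [-0.0547 -0.0362  0.066 ]
red [359, 234, 24, 94, 1437] [371.4, 278.2] world@.037 [-0.0538  0.0377  0.0659]
yel [563, 55, 13, 9, 78] [568.1, 59.1] world@.037 [0.5935 0.1896 0.037 ]
yel [307, 150, 51, 67, 2463] [332.0, 183.0] world@.037 [ 0.6371 -0.0536  0.037 ]
yel [157, 204, 59, 56, 2672] [185.4, 231.3] world@.037 [ 0.6384 -0.2169  0.037 ]
yel [138, 276, 21, 18, 167] [147.5, 284.1] world@.037 [ 0.6826 -0.2839  0.037 ]
lemon pred px [332.10468401 183.935029  ]
```

```bash
python3 -m jog '[{"dx":-0.018,"dy":0.041,"dz":0,"ax":0,"ay":0,"az":0,"grip":0.064},{"dx":-0.018,"dy":0.041,"dz":0,"ax":0,"ay":0,"az":0,"grip":0.064},{"dx":-0.018,"dy":0.041,"dz":0.05,"ax":0,"ay":0,"az":0,"grip":0.064},{"dx":-0.018,"dy":0.041,"dz":0.1,"ax":0,"ay":0,"az":0,"grip":0.064},{"dx":-0.018,"dy":0.041,"dz":0.1,"ax":0,"ay":0,"az":0,"grip":0.064}]'; python3 -m jog '[{"dx":0,"dy":0,"dz":0,"ax":0,"ay":0,"az":0,"grip":0.064}]'
python3 - <<'E'
from h import *
plan([.6395,-.0543,.102],-.32)
E
```

```text
clock: 13.15
position: [0.6386, -0.0534, 0.1736]
ee_rot: [-0.002, 0.158, 0.987, 0.0]
contact_force: [-0.7, 0.3, -1.1]
width: 0.0456
gripper_force: 3.4
clock: 13.23
position: [0.6398, -0.0535, 0.1755]
ee_rot: [-0.001, 0.158, 0.987, 0.0]
contact_force: [0.8, 0.3, -0.7]
width: 0.0456
gripper_force: 3.4
d [-0.    -0.003  0.294] curyaw 2.824 a [-0.0001 -0.001   0.0017] q6 -1.45 clk 13.2333
```

```bash
python3 -m jog '[{"dx":0,"dy":-0.003,"dz":0.06,"ax":0,"ay":0,"az":0,"grip":0.064},{"dx":0,"dy":-0.003,"dz":0.12,"ax":0,"ay":0,"az":0,"grip":0.064},{"dx":0,"dy":-0.003,"dz":0.18,"ax":0,"ay":0,"az":0,"grip":0.064},{"dx":0,"dy":-0.003,"dz":0.24,"ax":0,"ay":0,"az":0,"grip":0.064},{"dx":0,"dy":-0.003,"dz":0.27,"ax":0,"ay":0,"az":0,"grip":0.064}]'; python3 -m jog '[{"dx":0,"dy":0,"dz":0.02,"ax":0,"ay":0,"az":0,"grip":0.064},{"dx":0,"dy":0,"dz":0.02,"ax":0,"ay":0,"az":0,"grip":0.064},{"dx":0,"dy":0,"dz":0.02,"ax":0,"ay":0,"az":0,"grip":0.064}]'
python3 - <<'E'
from h import *
plan([.6395,-.0543,.102],-.32)
E
```

```text
clock: 13.65
position: [0.6396, -0.0542, 0.1077]
ee_rot: [-0.001, 0.158, 0.987, 0.0]
contact_force: [-0.5, 0.2, -1.2]
width: 0.0452
gripper_force: 3.4
clock: 13.9
position: [0.6406, -0.0542, 0.1042]
ee_rot: [0.001, 0.158, 0.987, 0.0]
contact_force: [0.4, -0.3, -0.9]
width: 0.0455
gripper_force: 3.4
d [ 0.004 -0.002  0.009] curyaw 2.825 a [0.0001 0.0008 0.0019] q6 -1.45 clk 13.9
```

```bash
python3 -m jog '[{"dx":0.003,"dy":0,"dz":0.009,"ax":0,"ay":0,"az":0,"grip":0.03},{"dx":0.003,"dy":0,"dz":0.009,"ax":0,"ay":0,"az":0,"grip":0},{"dx":0.003,"dy":0,"dz":0.009,"ax":0,"ay":0,"az":0,"grip":-0.05},{"dx":0.003,"dy":0,"dz":0.009,"ax":0,"ay":0,"az":0,"grip":-0.1},{"dx":0.003,"dy":0,"dz":0.009,"ax":0,"ay":0,"az":0,"grip":-0.2}]' 24; python3 -m jog '[{"dx":0,"dy":0,"dz":0,"ax":0,"ay":0,"az":0,"grip":-0.3},{"dx":0,"dy":0,"dz":0,"ax":0,"ay":0,"az":0,"grip":-0.3},{"dx":0,"dy":0,"dz":0,"ax":0,"ay":0,"az":0,"grip":-0.3},{"dx":0,"dy":0,"dz":0,"ax":0,"ay":0,"az":0,"grip":-0.3}]'
```

```text
clock: 14.32
position: [0.6396, -0.0539, 0.1018]
ee_rot: [0.001, 0.158, 0.987, -0.0]
contact_force: [-0.6, -0.7, 0.9]
width: 0.0415
gripper_force: 24.3
clock: 14.65
position: [0.6396, -0.0539, 0.1016]
ee_rot: [0.0, 0.158, 0.987, 0.0]
contact_force: [0.4, -0.7, 1.7]
width: 0.0413
gripper_force: 24.3
```

```bash
python3 -m jog '[{"dx":0,"dy":0,"dz":-0.03,"ax":0,"ay":0,"az":0,"grip":-0.3},{"dx":0,"dy":0,"dz":-0.08,"ax":0,"ay":0,"az":0,"grip":-0.3},{"dx":0,"dy":0,"dz":-0.14,"ax":0,"ay":0,"az":0,"grip":-0.3},{"dx":0,"dy":0,"dz":-0.2,"ax":0,"ay":0,"az":0,"grip":-0.3},{"dx":0,"dy":0,"dz":-0.26,"ax":0,"ay":0,"az":0,"grip":-0.3}]'; python3 -m jog '[{"dx":0,"dy":0,"dz":-0.06,"ax":0,"ay":0,"az":0,"grip":-0.3},{"dx":0,"dy":0,"dz":-0.12,"ax":0,"ay":0,"az":0,"grip":-0.3},{"dx":0,"dy":0,"dz":-0.16,"ax":0,"ay":0,"az":0,"grip":-0.3},{"dx":0,"dy":0,"dz":-0.16,"ax":0,"ay":0,"az":0,"grip":-0.3},{"dx":0,"dy":0,"dz":-0.16,"ax":0,"ay":0,"az":0,"grip":-0.3}]'
python3 - <<'E'
from h import *
s=manip.get_state(); plan([.5395,.2135,.205]); T=T_tool(s)
for n in ("scene","wrist"):
    o=grab(n,n+"11"); h=cv2.cvtColor(o["img"],cv2.COLOR_RGB2HSV); m=cv2.inRange(h,(18,110,50),(38,255,255)); N,L,S,C=cv2.connectedComponentsWithStats(m)
    print(n,[(S[q].tolist(),C[q].round(1).tolist()) for q in range(1,N) if S[q,4]>60], proj(o,(T@np.array([0,0,.066,1]))[:3]).round(1))
E
```

```text
clock: 15.07
position: [0.6388, -0.0535, 0.1665]
ee_rot: [-0.001, 0.158, 0.987, 0.0]
contact_force: [0.7, 0.7, -1.7]
width: 0.0414
gripper_force: 24.6
clock: 15.48
position: [0.6393, -0.0537, 0.2063]
ee_rot: [0.0, 0.158, 0.987, 0.0]
contact_force: [-0.2, -0.0, -2.2]
width: 0.0416
gripper_force: 24.6
d [0.712 0.891 0.005] curyaw 2.825 q6 -1.45 clk 15.4833
scene [([437, 149, 14, 14, 140], [444.0, 155.4]), ([365, 188, 17, 18, 213], [372.5, 196.1]), ([421, 237, 20, 23, 356], [430.6, 248.5])] [375.7 197.9]
wrist [([548, 52, 13, 8, 69], [553.6, 55.6]), ([285, 159, 77, 96, 5240], [323.1, 206.6]), ([148, 199, 59, 56, 2631], [176.9, 226.3]), ([129, 270, 32, 26, 449], [144.0, 282.3])] [321.6 210.7]
```

```bash
python3 -m jog '[{"dx":0.04,"dy":0.05,"dz":0,"ax":0,"ay":0,"az":0,"grip":-0.3},{"dx":0.11,"dy":0.14,"dz":0,"ax":0,"ay":0,"az":0,"grip":-0.3},{"dx":0.19,"dy":0.24,"dz":0,"ax":0,"ay":0,"az":0,"grip":-0.3},{"dx":0.27,"dy":0.34,"dz":0,"ax":0,"ay":0,"az":0,"grip":-0.3},{"dx":0.35,"dy":0.44,"dz":0,"ax":0,"ay":0,"az":0,"grip":-0.3}]'>/dev/null; python3 -m jog '[{"dx":0.08,"dy":0.1,"dz":0,"ax":0,"ay":0,"az":0,"grip":-0.3},{"dx":0.16,"dy":0.2,"dz":0,"ax":0,"ay":0,"az":0,"grip":-0.3},{"dx":0.24,"dy":0.3,"dz":0,"ax":0,"ay":0,"az":0,"grip":-0.3},{"dx":0.3,"dy":0.38,"dz":0,"ax":0,"ay":0,"az":0,"grip":-0.3},{"dx":0.34,"dy":0.43,"dz":0,"ax":0,"ay":0,"az":0,"grip":-0.3}]'; python3 -m jog '[{"dx":0.02,"dy":0.02,"dz":0,"ax":0,"ay":0,"az":0,"grip":-0.3},{"dx":0.02,"dy":0.02,"dz":0,"ax":0,"ay":0,"az":0,"grip":-0.3},{"dx":0.02,"dy":0.02,"dz":0,"ax":0,"ay":0,"az":0,"grip":-0.3},{"dx":0.02,"dy":0.02,"dz":0,"ax":0,"ay":0,"az":0,"grip":-0.3}]'
python3 - <<'E'
from h import *
s=manip.get_state(); plan([.5395,.2135,.205]); T=T_tool(s)
for n in ("scene",):
    o=grab(n,n+"12"); h=cv2.cvtColor(o["img"],cv2.COLOR_RGB2HSV); m=cv2.inRange(h,(18,110,50),(38,255,255)); N,L,S,C=cv2.connectedComponentsWithStats(m)
    print(n,[(S[q].tolist(),C[q].round(1).tolist()) for q in range(1,N) if S[q,4]>40], proj(o,(T@np.array([0,0,.066,1]))[:3]).round(1))
E
```

```text
clock: 16.42
position: [0.5405, 0.2099, 0.2053]
ee_rot: [-0.002, 0.157, 0.988, 0.0]
contact_force: [0.1, 0.6, -2.0]
width: 0.0413
gripper_force: 24.8
clock: 16.75
position: [0.5401, 0.212, 0.2059]
ee_rot: [-0.0, 0.158, 0.987, -0.0]
contact_force: [-0.3, -0.5, -2.0]
width: 0.0411
gripper_force: 24.8
d [0.004 0.005 0.004] curyaw 2.824 q6 -1.0 clk 16.75
scene [([437, 149, 14, 14, 137], [444.0, 155.3]), ([265, 180, 14, 17, 153], [271.1, 187.8]), ([421, 237, 20, 23, 356], [430.7, 248.6])] [275.8 189.6]
```

```bash
python3 -m jog '[{"dx":0,"dy":0,"dz":0,"ax":0,"ay":0,"az":0,"grip":-0.3},{"dx":0,"dy":0,"dz":0,"ax":0,"ay":0,"az":0,"grip":-0.3},{"dx":0,"dy":0,"dz":0,"ax":0,"ay":0,"az":0,"grip":-0.3},{"dx":0,"dy":0,"dz":0,"ax":0,"ay":0,"az":0,"grip":-0.3},{"dx":0,"dy":0,"dz":0,"ax":0,"ay":0,"az":0,"grip":-0.3}]' && python3 -c "
from rig import manip; print(manip.sign_off())"
```

```text
clock: 17.22
position: [0.5401, 0.2127, 0.2062]
ee_rot: [0.0, 0.158, 0.987, 0.0]
contact_force: [-0.6, 0.8, -1.7]
width: 0.0417
gripper_force: 24.8
the job is handed in; nothing more can be done
None
```

I handed the job in at 17.2 s: the grid sits flush on the tray with both pins through, and the tongs hold the lemon still above its middle, about 0.14 m up; sign-off returned no verdict.

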